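# Set out the sample row on the shop's display rack

### The job

Set the four control devices out of their opened cartons into the empty display rack, one in each bay and in the same left-to-right order as their cartons stand on the stock shelf, so that every sample matches its box. Stand each one upright, square and near the middle of its bay, set down gently and not dropped.

Things in the scene. Friction and masses are not known exactly. Their poses are not given: they have to be found in the camera images.
- contactor: Power contactor lying on its mounting back, face up: grey plastic body 75 deep (x) by 45 wide (y) by 46 mm high, and on it a black block 45 (x) by 45 (y) mm, centred, from 46 to 80 mm height, which is the part to grip (across x, fingers over the shoulders). About 350 g. Origin at the centre of its underside, z up.
- limit_switch: Position limit switch standing upright: cast aluminium body 40 (x) by 40 (y) by 64 mm high, on it a head 36 by 36 mm up to 86 mm, and in front of the head (its -x side) a steel lever with a black roller, reaching 35 mm from the centre, 12 to 18 mm wide, from 69 to 101 mm height. Grip the body or head across its two y sides, clear of the lever. About 280 g. Origin at the centre of its underside, z up.
- transformer: Small control transformer: foot plate 54 (x) by 50 (y) by 3 mm, dark laminated steel core 54 (x) by 30 (y) from 3 to 49 mm height, a yellowish coil through it bulging to 48 mm in y and 34 mm in x (12 to 40 mm height), two black terminal strips on top up to 62 mm (44 mm in x). Grip the core across x (54 mm). About 600 g. Origin at the centre of its underside, z up.
- timer: Slim white timer relay lying on its mounting back, black dial on top: 76 deep (x) by 22.5 wide (y) by 44 mm high, and on it a nose 45 (x) by 22.5 (y) mm, centred, from 44 to 74 mm height (dial to 78 mm); grip the nose across x, fingers over the shoulders. About 120 g. Origin at the centre of its underside, z up.
- carton_contactor: Opened blue carton, cut down to a low tray, that the contactor starts in: outside 100 deep (x) by 66 wide (y) by 28 mm high, walls and floor 3 mm thick. Fixed to the shelf; it stays. Origin at the centre of its underside, axes parallel to the shelf's.
- carton_limit_switch: Opened blue carton, cut down to a low tray, that the limit switch starts in: outside 100 deep (x) by 60 wide (y) by 28 mm high, walls and floor 3 mm thick. Fixed to the shelf; it stays. Origin at the centre of its underside, axes parallel to the shelf's.
- carton_transformer: Opened blue carton, cut down to a low tray, that the transformer starts in: outside 100 deep (x) by 70 wide (y) by 28 mm high, walls and floor 3 mm thick. Fixed to the shelf; it stays. Origin at the centre of its underside, axes parallel to the shelf's.
- carton_timer: Opened blue carton, cut down to a low tray, that the timer relay starts in: outside 100 deep (x) by 44 wide (y) by 28 mm high, walls and floor 3 mm thick. Fixed to the shelf; it stays. Origin at the centre of its underside, axes parallel to the shelf's.
- stock_shelf: White laminated shelf board, 18 mm thick, 130 deep (x) by 386 mm long (y), with timber front edge and end cheeks 40 mm high. The four cartons stand on it in a row along y, about y = +120, +40, -40 and -120 mm in its frame (within 4 mm), which carton at which place varies. Fixed. Origin at the centre of its underside, z up; y runs to the left as the robot sees it. It may be the nearer or the farther of the two rows.
- display_rack: Grey sheet-steel tray, 120 deep (x) by 324 mm long (y), with four equal bays side by side along y, bay centres at y = +120, +40, -40 and -120 mm (x = 0) in its frame, floor 12 mm above its origin. Each bay is 76 mm wide between 4 mm dividers and 117 deep; dividers and back wall rise 22 mm above the floor, the front lip (-x) 10 mm. Fixed and empty at the start. Origin at the centre of its underside, z up; y runs to the left as the robot sees it.

How it is judged:
At the end, for the whole second after the job is handed in: Each device is in the bay matching its carton's place in the row: within 15 mm of the bay's middle along the rack and 20 mm across, its underside within 6 mm of the bay floor, upright to 0.1 rad, square to the rack to 0.25 rad (either way round), at rest and released (((y of carton_contactor in the frame of stock_shelf between 0.09 and 0.15 m and y of contactor in the frame of display_rack between 0.105 and 0.135 m) or (y of carton_contactor in the frame of stock_shelf between 0.01 and 0.07 m and y of contactor in the frame of display_rack between 0.025 and 0.055 m) or (y of carton_contactor in the frame of stock_shelf between -0.07 and -0.01 m and y of contactor in the frame of display_rack between -0.055 and -0.025 m) or (y of carton_contactor in the frame of stock_shelf between -0.15 and -0.09 m and y of contactor in the frame of display_rack between -0.135 and -0.105 m)) and x of contactor in the frame of display_rack between -0.02 and 0.02 m and z of contactor in the frame of display_rack between 0.006 and 0.018 m and angle between each of contactor, limit_switch, transformer, timer's own z axis and vertical below 0.1 rad and angle between the x axis of each of contactor, limit_switch, transformer, timer and the x axis of display_rack, either way round below 0.25 rad and linear speed of each of contactor, limit_switch, transformer, timer below 0.02 m/s and angular speed of each of contactor, limit_switch, transformer, timer below 0.1 rad/s and contact force between the fingers and contactor below 0.05 N and ((y of carton_limit_switch in the frame of stock_shelf between 0.09 and 0.15 m and y of limit_switch in the frame of display_rack between 0.105 and 0.135 m) or (y of carton_limit_switch in the frame of stock_shelf between 0.01 and 0.07 m and y of limit_switch in the frame of display_rack between 0.025 and 0.055 m) or (y of carton_limit_switch in the frame of stock_shelf between -0.07 and -0.01 m and y of limit_switch in the frame of display_rack between -0.055 and -0.025 m) or (y of carton_limit_switch in the frame of stock_shelf between -0.15 and -0.09 m and y of limit_switch in the frame of display_rack between -0.135 and -0.105 m)) and x of limit_switch in the frame of display_rack between -0.02 and 0.02 m and z of limit_switch in the frame of display_rack between 0.006 and 0.018 m and contact force between the fingers and limit_switch below 0.05 N and ((y of carton_transformer in the frame of stock_shelf between 0.09 and 0.15 m and y of transformer in the frame of display_rack between 0.105 and 0.135 m) or (y of carton_transformer in the frame of stock_shelf between 0.01 and 0.07 m and y of transformer in the frame of display_rack between 0.025 and 0.055 m) or (y of carton_transformer in the frame of stock_shelf between -0.07 and -0.01 m and y of transformer in the frame of display_rack between -0.055 and -0.025 m) or (y of carton_transformer in the frame of stock_shelf between -0.15 and -0.09 m and y of transformer in the frame of display_rack between -0.135 and -0.105 m)) and x of transformer in the frame of display_rack between -0.02 and 0.02 m and z of transformer in the frame of display_rack between 0.006 and 0.018 m and contact force between the fingers and transformer below 0.05 N and ((y of carton_timer in the frame of stock_shelf between 0.09 and 0.15 m and y of timer in the frame of display_rack between 0.105 and 0.135 m) or (y of carton_timer in the frame of stock_shelf between 0.01 and 0.07 m and y of timer in the frame of display_rack between 0.025 and 0.055 m) or (y of carton_timer in the frame of stock_shelf between -0.07 and -0.01 m and y of timer in the frame of display_rack between -0.055 and -0.025 m) or (y of carton_timer in the frame of stock_shelf between -0.15 and -0.09 m and y of timer in the frame of display_rack between -0.135 and -0.105 m)) and x of timer in the frame of display_rack between -0.02 and 0.02 m and z of timer in the frame of display_rack between 0.006 and 0.018 m and contact force between the fingers and timer below 0.05 N); the robot touches nothing.
It fails at once if a device is dropped or flung: it moves faster than 0.7 m/s while the fingers do not touch it ((linear speed of contactor above 0.7 m/s and contact force between the fingers and contactor below 0.02 N) or (linear speed of limit_switch above 0.7 m/s and contact force between the fingers and limit_switch below 0.02 N) or (linear speed of transformer above 0.7 m/s and contact force between the fingers and transformer below 0.02 N) or (linear speed of timer above 0.7 m/s and contact force between the fingers and timer below 0.02 N)).
It also fails if it takes over 96 s, if anything falls off the work surface, if the arm or the gripper's body presses on something with over 40 N, if the wrist force passes 120 N, or if a joint passes its speed limit or range.

### The arm

A 6-joint arm with a two-finger parallel gripper is mounted at the origin on the work surface. World frame = base frame: x ahead of the robot, y to its left, z up, the work surface at z = 0. Lengths are in m, angles in rad, forces in N, time in s.
With the tool pointing down it reaches from about 0.25 to 0.725 m from the base axis. Payload 4 kg.
Tool frame: the origin (TCP) lies on the centre line of the jaws, within the pads' length; the fingertips stand 11 mm ahead of it and the grasp point (between the pads) lies 8 mm behind it (bot.nose_length is the distance from the TCP to the fingertips, in m); z points along the fingers, y is the direction in which the jaws open and shut (so a half turn about z gives the same grasp; the last joint's range is limited). The gripper opens to 85 mm and grips with 20 to 120 N. Pads are 22 mm wide; open, the fingers measure 114 mm over their backs; the gripper's body (76 mm by 85 mm) begins 54 mm behind the grasp point. The pads swing forward as they close: fully open they stand 13 mm farther back than shut.
Start: joints at [-1.124, 0.241, 0.005, 1.335, 0, 1.571], TCP at [0.216, -0.451, 0.242] pointing down, gripper open.
Joint ranges: [-2.72, 2.72], [-1.05, 1.87], [-1.09, 1.28], [-1.99, 2.15], [-1.42, 1.44], [-3.14, 3.14]. Speed limits (rad/s): [2.79, 2.79, 3.14, 3.14, 3.14, 3.14].

### API

Orientations are given as a unit quaternion [x, y, z, w].
In Python, from workcell import bot gives the robot as it stands.
- The arm moves only by the tool play_rows, never from a script. Its argument "plan" is one flat list of numbers, 6 for each row, row after row: the shift along the tool's x, y, z in mm, then the turn, a rotation vector about the tool's x, y, z in rad. A call has 1 to 20 rows; each row shifts and turns the commanded pose from where the row before left it, along the tool's axes as they then stand; what a row does not reach is not made up. A row lasts 1/8 s, in which the tool goes at most 62.5 mm and 10.7 degrees, less where a joint would pass 70% of its speed; a pose out of reach is approached as far as the arm can. A call with a gripper value outside its range is refused whole. "hand" is the opening in per cent of the stroke, from 0 (shut) to 100 (fully open), set as the call begins (left out, the last holds). The fingers move at their own pace and stop on an object; the grip force is fixed at half the most. Time passes only in rows, so rows that do not move let the fingers close. It gives the time, the measured TCP pose, the force and the opening at its end, in the units of the state.
- bot.get_obs(): the state, without advancing time (a new reading comes with each control period).
- bot.camera(name): name is "scene" or "top"; returns a dict with "frame" (420x560x3 uint8, blue, green, red), "range_z" (420x560 float32, m along the optical axis (not along the pixel's ray), 0 where there is no reading), "K" (3x3 intrinsics, pixels), "dist" ([k1, k2, p1, p2, k3] as OpenCV has them; the pictures are not rectified), "cam_to_world" (4x4, takes a point from camera to world coordinates). Camera axes: x right, y down, z forward; pixel columns grow to the right and rows downward; lengths in m; the calibration is good to about 2 mm. A picture is of the moment at which its call begins.
- bot.job_done(): hands the job in, once; it reports no verdict.
Trained networks look in the newest picture that a camera, given by its name, has taken for a name from the list of things; names that differ only in an ending like _2 or _b are one class to them, and where a whole thing is asked for, a point or a joint stands for the part that bears it (a point fixed in the world has none). Each returns a list of dicts, best first, with "p" (0 to 1); they miss things now and then, are a little off and sometimes report something else, mostly with a low value. They report only what shows in the picture. A call takes as long as a camera call.
- bot.outline_of(query, camera): "mask" (420x560 bool, what is visible of it) and "point" ([row, column] in pixels, amid what is visible of it).
The state is a dict: "clock": time; "joint_pos": joint angles; "joint_vel": joint speeds; "tau": joint torques, N m; "eef_pos": TCP position; "tool_rot": TCP orientation; "ft_force": force on the tool from outside, world axes, zero at the start; "ft_torque": the same for the moment, N m; "grip_width": finger opening in m.
Only numpy, scipy, OpenCV 4.12 (cv2) and the standard library are available. Lean on these libraries where they do the work, as an engineer would, in place of code of your own. Each camera call takes 0.05 s, during which the arm holds its last target.

## Working session

There is one attempt and no reset: what is moved stays moved. The work goes in short steps, Python scripts to look and compute and a tool call to move; the robot and the scene stay as the last step left them, time stands still between calls to the robot, and variables do not carry over. Pictures are saved under pics/ and viewed, and the job is handed in when it is done.

Besides the shell and the picture viewer there is one more tool, called after "Call:" as name(argument=value, ...) on one line, values as JSON. play_rows: Moves the arm, as the interface text tells. Its arguments: {"type":"object","properties":{"plan":{"type":"array","items":{"type":"number"}},"hand":{"type":"number"}},"required":["plan"]}

```bash
mkdir -p pics; ls; cat > h.py <<'E'
import numpy as np, cv2
from workcell import bot
def pts(c, mask=None):
    z=c['range_z']; m=(z>0) if mask is None else (mask&(z>0))
    r,cc=np.nonzero(m)
    uv=cv2.undistortPoints(np.stack([cc,r],1).astype(np.float64)[:,None],np.array(c['K'],float),np.array(c['dist'],float))[:,0]
    d=z[r,cc]; P=np.c_[uv*d[:,None],d]
    T=np.array(c['cam_to_world']); return P@T[:3,:3].T+T[:3,3], r, cc
E
python3 - <<'E'
from h import *
import pickle
D={}
for n in ('scene','top'):
    c=bot.camera(n); cv2.imwrite(f'pics/{n}0.png',c['frame']); D[n]=c
    print(n,np.round(c['cam_to_world'],2).tolist())
    for q in ['contactor','limit_switch','transformer','timer','carton_contactor','carton_limit_switch','carton_transformer','carton_timer','stock_shelf','display_rack']:
        for o in bot.outline_of(q,n)[:2]:
            P,_,_=pts(c,o['mask'])
            print(q,round(o['p'],2),o['point'],o['mask'].sum(),np.round(np.median(P,0),3) if len(P) else '', np.round(np.percentile(P,[2,98],axis=0),3).tolist() if len(P) else '')
pickle.dump(D,open('d0.pkl','wb'))
o=bot.get_obs();print(o['clock'],o['eef_pos'],o['tool_rot'],o['grip_width'],bot.nose_length)
E
```

```text
pics
scene [[0.73, 0.4, -0.56, 0.99], [0.69, -0.42, 0.59, -0.45], [0.0, -0.81, -0.58, 0.48], [0.0, 0.0, 0.0, 1.0]]
contactor 0.88 [216.9, 334.0] 2131 [ 0.669 -0.01   0.074] [[0.632, -0.018, 0.036], [0.692, 0.066, 0.102]]
contactor 0.68 [201.5, 403.9] 778 [0.696 0.156 0.039] [[0.601, 0.132, 0.022], [0.713, 0.202, 0.047]]
limit_switch 0.83 [239.9, 294.0] 2030 [ 0.656 -0.083  0.082] [[0.617, -0.092, 0.029], [0.667, -0.054, 0.119]]
transformer 0.88 [182.3, 391.3] 1026 [0.666 0.153 0.066] [[0.632, 0.142, 0.028], [0.682, 0.185, 0.084]]
timer 0.6 [197.0, 364.0] 1127 [0.662 0.075 0.071] [[0.616, 0.072, 0.038], [0.688, 0.096, 0.099]]
carton_contactor 0.57 [250.6, 347.8] 831 [ 0.703 -0.015  0.039] [[0.65, -0.027, 0.024], [0.716, 0.038, 0.047]]
carton_limit_switch 0.72 [270.1, 306.0] 2024 [ 0.674 -0.091  0.035] [[0.602, -0.106, 0.018], [0.713, -0.045, 0.047]]
carton_limit_switch 0.31 [284.8, 297.7] 4738 [ 0.704 -0.11   0.018] [[0.589, -0.147, 0.002], [0.719, 0.231, 0.041]]
carton_transformer 0.73 [201.9, 405.2] 708 [0.698 0.152 0.039] [[0.602, 0.132, 0.021], [0.712, 0.201, 0.047]]
carton_timer 
[... 1233 characters left out ...]
9, 0.029], [0.663, -0.051, 0.121]]
carton_transformer 0.92 [162.3, 170.1] 2082 [0.626 0.164 0.037] [[0.59, 0.131, 0.019], [0.711, 0.201, 0.048]]
carton_timer 0.76 [158.3, 230.3] 1154 [0.629 0.083 0.039] [[0.588, 0.065, 0.02], [0.711, 0.108, 0.048]]
carton_timer 0.26 [274.5, 258.2] 17336 [0.455 0.028 0.012] [[0.397, -0.128, 0.009], [0.515, 0.187, 0.035]]
stock_shelf 0.71 [157.3, 245.0] 8327 [0.635 0.052 0.019] [[0.581, -0.142, 0.007], [0.714, 0.237, 0.042]]
display_rack 0.78 [273.5, 259.7] 17267 [0.455 0.028 0.012] [[0.398, -0.128, 0.01], [0.515, 0.187, 0.035]]
1.1 [ 0.21604058 -0.4509065   0.24230615] [ 9.75150186e-01  2.21544834e-01  7.24192301e-06 -1.80471152e-05] 0.08507978971177091 0.011
```

View pics/top0.png

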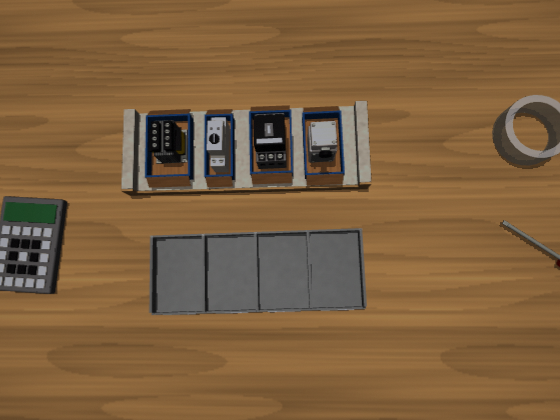

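View pics/scene0.png

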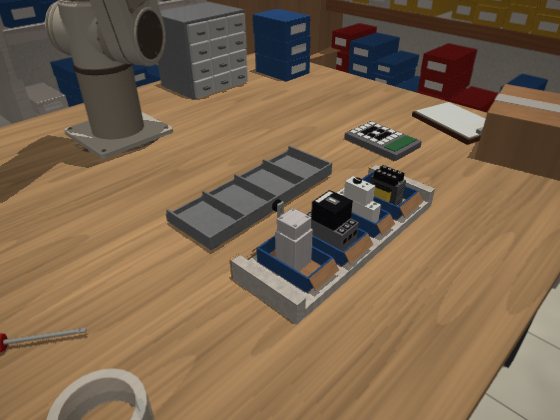

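```bash
python3 - <<'E'
from h import *
import pickle
D=pickle.load(open('d0.pkl','rb'))
for n in ('top','scene'):
    P,_,_=pts(D[n])
    def s(lo,hi):
        lo=np.array(lo);hi=np.array(hi); return P[((P>lo)&(P<hi)).all(1)]
    def rect(Q,name):
        if len(Q)<8: print(n,name,len(Q)); return
        r=cv2.minAreaRect((Q[:,:2]*1000).astype(np.float32)); print(n,name,len(Q),np.round(r[0],1),np.round(r[1],1),round(r[2],1),'z',np.round(np.median(Q[:,2])*1000,1))
    rect(s([.59,-.03,.088],[.71,.035,.11]),'contactor block')
    rect(s([.59,.065,.088],[.71,.11,.11]),'timer nose')
    rect(s([.59,.13,.078],[.71,.2,.09]),'trafo strips')
    rect(s([.59,.13,.05],[.71,.2,.074]),'trafo core')
    rect(s([.59,-.11,.100],[.71,-.04,.109]),'ls head')
    rect(s([.59,-.11,.050],[.71,-.04,.1]),'ls body')
    rect(s([.59,-.11,.110],[.71,-.04,.13]),'ls lever')
    rect(s([.57,-.15,.002],[.73,.25,.025]),'shelf')
    rect(s([.59,-.03,.05],[.71,.035,.11]),'contactor all')
    rect(s([.59,.065,.055],[.71,.11,.11]),'timer all')
    rect(s([.38,-.15,.006],[.54,.21,.04]),'rack all')
    rect(s([.38,-.15,.026],[.54,.21,.04]),'rack walls')
    for lo,hi,nm in[(-.12,-.055,'b4'),(-.04,.02,'b3'),(.04,.1,'b2'),(.12,.18,'b1')]: 
        q=s([.41,lo,0],[.50,hi,.03]); print(nm,np.median(q[:,2]))
E
```

```text
top contactor block 1021 [654.8   5.8] [45.6 45. ] 1.9 z 101.1
top timer nose 505 [650.5  84.7] [22.7 46.2] 89.9 z 95.3
top trafo strips 519 [655.7 166.4] [44.5 31.7] 2.4 z 83.3
top trafo core 547 [655.8 166.5] [55.2 50.1] 1.4 z 63.7
top ls head 645 [638.1 -71.8] [53.  35.9] 2.5 z 106.9
top ls body 249 [636.6 -63.2] [54.  28.7] 49.9 z 83.0
top ls lever 108 [629.9 -73.9] [16.8 38.6] 83.8 z 119.5
top shelf 8449 [650.   50.5] [159.8 399.1] 0.1 z 18.8
top contactor all 1575 [654.7   2.1] [76.  52.4] 1.8 z 100.2
top timer all 905 [650.5  84.6] [22.9 77.2] 89.6 z 93.3
top rack all 17207 [455.7  29.6] [121.4 324.7] 1.5 z 12.5
top rack walls 1848 [456.6  29.6] [119.5 324.8] 1.5 z 33.7
b4 0.012007821369403593
b3 0.012119504966707606
b2 0.012210022698804557
b1 0.012229516212662273
scene contactor block 757 [654.3   5.4] [46.3 47.3] 2.2 z 100.6
scene timer nose 307 [649.8  84.6] [46.6 25. ] 0.0 z 94.7
scene trafo strips 285 [655.6 165.7] [44.8 36.6] 5.6 z 82.7
scene trafo core 460 [661.3 155.9] [61.7 33.6] 31.1 z 62.6
scene ls head 529 [640.  -72.9] [50.  36.4] 3.5 z 106.7
scene ls body 1015 [643.3 -72.3] [47.9 42.2] 3.4 z 76.1
scene ls lever 105 [617.2 -74.2] [16.  11.3] 86.5 z 117.5
scene shelf 3626 [655.   46.6] [145.1 387.5] 0.8 z 17.6
scene contactor all 1793 [654.4   5.2] [76.5 47.7] 2.2 z 81.5
scene timer all 902 [650.4  84.7] [26.1 77.3] 88.6 z 78.4
scene rack all 7213 [455.   29.2] [124.2 326.9] 1.5 z 14.5
scene rack walls 1679 [457.4  29.3] [118.7 326.8] 1.8 z 31.9
b4 0.012072205247690315
b3 0.012101332902014261
b2 0.012076511405261364
b1 0.012119564309323094
```

The top image shows, left to right: transformer (col ~165), timer (~217), contactor (~270) and limit switch (~322). The empty rack is nearer the robot, at rows 232–312. Both cameras agree on the measured sizes and heights.

First I turn the tool so its y axis lies along world x, then move over to the transformer.

Call:
play_rows(plan=[0,0,0,0,0,-0.164,0,0,0,0,0,-0.164,0,0,0,0,0,-0.164,0,0,0,0,0,-0.164,0,0,0,0,0,-0.164,0,0,0,0,0,-0.165,0,0,0,0,0,-0.165,0,0,0,0,0,0], hand=100)

```text
clock: 2.1
eef_pos: [0.216, -0.4509, 0.2423]
tool_rot: [0.699, 0.716, 0.0, -0.0]
ft_force: [-0.9, -0.6, 0.2]
grip_width: 0.0852
```

```bash
cat >> h.py <<'E'
from scipy.spatial.transform import Rotation as R
def to(x,y,z,th):
    o=bot.get_obs(); M=R.from_quat(o['tool_rot']); 
    d=M.inv().apply(np.array([x,y,z])-o['eef_pos'])*1000
    t=np.radians(th); T=R.from_matrix(np.array([[np.cos(t),np.sin(t),0],[np.sin(t),-np.cos(t),0],[0,0,-1]]).T)
    print('t',round(o['clock'],2),'pos',np.round(o['eef_pos'],4),'shift',np.round(d,1),'turn',np.round((M.inv()*T).as_rotvec(),3),'w',round(o['grip_width'],4),'F',np.round(o['ft_force'],1))
E
python3 -c "
from h import *
to(.6557,.1663,.19,91.5)"
```

```text
t 2.1 pos [ 0.216  -0.4509  0.2423] shift [606.5 454.4  52.3] turn [-0.    -0.    -0.002] w 0.0852 F [-0.9 -0.6  0.2]
```

Call:
play_rows(plan=[35.6,26.7,3,0,0,0,35.6,26.7,3,0,0,0,35.6,26.7,3,0,0,0,35.6,26.7,3,0,0,0,35.6,26.7,3,0,0,0,35.6,26.7,3,0,0,0,35.6,26.7,3,0,0,0,35.6,26.7,3,0,0,0,35.6,26.7,3,0,0,0,35.6,26.7,3,0,0,0,35.6,26.7,3,0,0,0,35.6,26.7,3,0,0,0,35.6,26.7,3,0,0,0,35.6,26.7,3,0,0,0,35.6,26.7,3,0,0,0,35.6,26.7,3,0,0,0,35.6,26.7,3,0,0,0,0,0,0,0,0,0,0,0,0,0,0,0])

```text
clock: 4.47
eef_pos: [0.6536, 0.1656, 0.1907]
tool_rot: [0.698, 0.716, -0.001, -0.0]
ft_force: [-0.3, -0.4, 0.2]
grip_width: 0.0852
```

```bash
python3 -c "
from h import *
to(.6557,.1663,.063,91.5)
c=bot.camera('scene');cv2.imwrite('pics/s1.png',c['frame'])
P,_,_=pts(c)
Q=P[(abs(P[:,1]-.166)<.02)&(P[:,2]>.16)&(P[:,2]<.25)&(abs(P[:,0]-.655)<.08)]
print(len(Q),Q.min(0),Q.max(0))
"
```

```text
t 4.47 pos [0.6536 0.1656 0.1907] shift [  0.7   2.3 127.7] turn [-0.001  0.001 -0.002] w 0.0852 F [-0.3 -0.4  0.2]
1109 [0.57945385 0.14769494 0.19333524] [0.72799152 0.17997001 0.24999944]
```

View pics/s1.png

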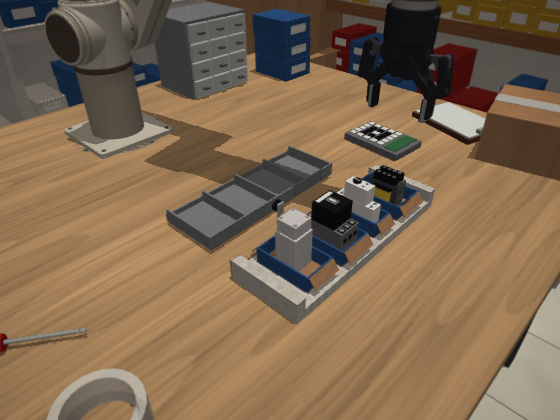

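The view shows the open gripper above the transformer, at cols 370–450. The open fingertips stand at z≈0.193, about 2 mm behind the TCP, so they will swing down as they close. I allow for that in the descent.

Call:
play_rows(plan=[0.7,2.3,25,0,0,0,0,0,30,0,0,0,0,0,30,0,0,0,0,0,25,0,0,0,0,0,15,0,0,0,0,0,9,0,0,0,0,0,0,0,0,0,0,0,0,0,0,0])

```text
clock: 5.52
eef_pos: [0.6571, 0.1668, 0.0585]
tool_rot: [0.698, 0.716, 0.001, 0.001]
ft_force: [0.0, 0.8, 0.4]
grip_width: 0.0857
```

Call:
play_rows(plan=[0,0,0,0,0,0,0,0,0,0,0,0,0,0,0,0,0,0,0,0,0,0,0,0,0,0,0,0,0,0,0,0,0,0,0,0,0,0,0,0,0,0,0,0,0,0,0,0], hand=0)

```text
clock: 6.52
eef_pos: [0.6566, 0.1669, 0.0583]
tool_rot: [0.698, 0.716, 0.001, 0.0]
ft_force: [-2.0, 0.4, 5.5]
grip_width: 0.0528
```

```bash
python3 -c "
from h import *
to(.6557,.1663,.055,91.5)
c=bot.camera('scene');cv2.imwrite('pics/s2.png',cv2.resize(c['frame'][100:260,300:500],(800,640))[:600])
"
```

```text
t 6.53 pos [0.6566 0.1669 0.0583] shift [-0.6 -0.9  3.3] turn [ 0.001 -0.     0.   ] w 0.0528 F [-2.   0.4  5.5]
```

View pics/s2.png

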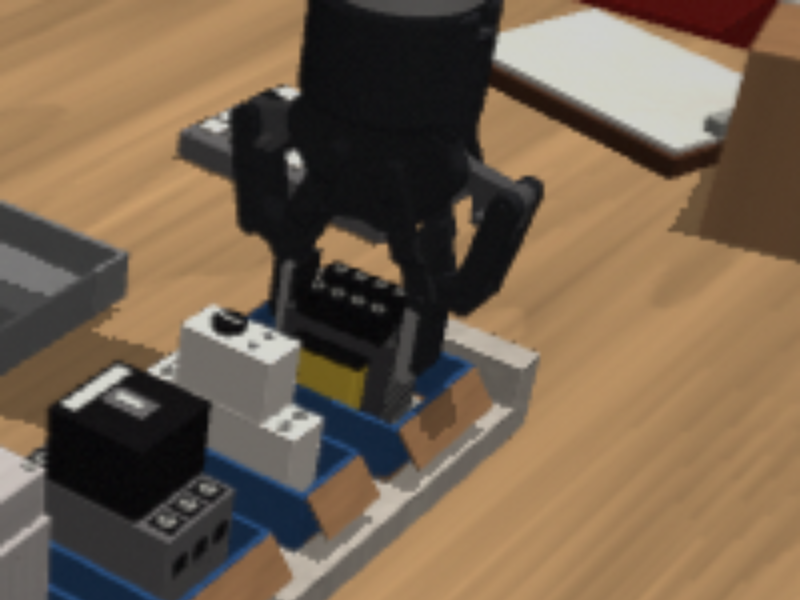

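The transformer is gripped: width 53 mm, with the pads on the core sides. Next I lift it and carry it to bay 1.

Call:
play_rows(plan=[0,0,-6,0,0,0,0,0,-14,0,0,0,0,0,-20,0,0,0,0,0,-20,0,0,0,-1,-12,-5,0,0,0,-1,-25,0,0,0,0,-2,-32,0,0,0,0,-2,-32,0,0,0,0,-2,-32,0,0,0,0,-2,-32,0,0,0,0,-2,-25,0,0,0,0,0,-13,0,0,0,0,0,0,0,0,0,0,0,0,0,0,0,0])

```text
clock: 8.32
eef_pos: [0.4549, 0.1497, 0.1226]
tool_rot: [0.698, 0.716, 0.001, 0.001]
ft_force: [0.9, 0.3, -5.8]
grip_width: 0.0527
```

```bash
python3 -c "
from h import *
to(.4534,.1497,.0493,91.5)
c=bot.camera('scene');cv2.imwrite('pics/s3.png',c['frame'])
P,_,_=pts(c)
"
```

```text
t 8.32 pos [0.4549 0.1497 0.1226] shift [ 0.1 -1.7 73.3] turn [ 0.002 -0.    -0.   ] w 0.0527 F [ 0.9  0.3 -5.8]
```

View pics/s3.png

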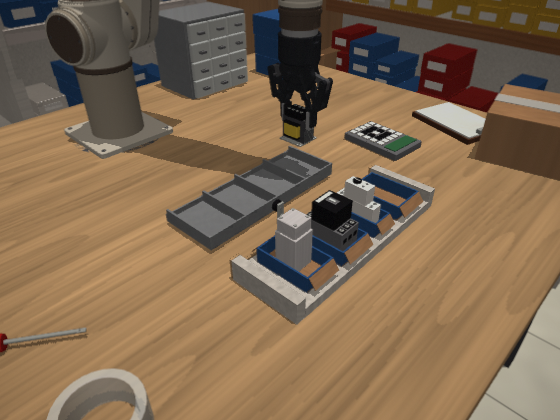

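The transformer hangs upright over the leftmost bay (px ~295,125). Now I lower it.

Call:
play_rows(plan=[0,-1.5,10,0,0,0,0,0,18,0,0,0,0,0,18,0,0,0,0,0,12,0,0,0,0,0,6,0,0,0,0,0,3,0,0,0,0,0,2,0,0,0,0,0,1.5,0,0,0,0,0,0,0,0,0,0,0,0,0,0,0])

```text
clock: 9.62
eef_pos: [0.4523, 0.1494, 0.052]
tool_rot: [0.698, 0.716, 0.0, 0.0]
ft_force: [-0.6, 0.7, -5.3]
grip_width: 0.0526
```

Call:
play_rows(plan=[0,0,1,0,0,0,0,0,1,0,0,0,0,0,0.5,0,0,0,0,0,0,0,0,0])

```text
clock: 10.12
eef_pos: [0.4522, 0.1493, 0.0493]
tool_rot: [0.698, 0.716, -0.0, -0.0]
ft_force: [-0.7, -0.0, -5.3]
grip_width: 0.0527
```

Call:
play_rows(plan=[0,0,1,0,0,0,0,0,1,0,0,0,0,0,0,0,0,0])

```text
clock: 10.5
eef_pos: [0.4522, 0.1493, 0.0492]
tool_rot: [0.698, 0.716, 0.0, 0.0]
ft_force: [-5.2, -2.3, 11.1]
grip_width: 0.0528
```

It's seated: the force changed sign with z at 0.0492, as predicted. Now I open and retreat.

Call:
play_rows(plan=[0,0,-0.5,0,0,0,0,0,0,0,0,0,0,0,0,0,0,0,0,0,0,0,0,0,0,0,-10,0,0,0,0,0,-25,0,0,0,0,0,-35,0,0,0,0,0,-35,0,0,0,0,0,-20,0,0,0,0,0,0,0,0,0], hand=100)

```text
clock: 11.75
eef_pos: [0.4536, 0.1498, 0.175]
tool_rot: [0.698, 0.716, 0.002, 0.001]
ft_force: [0.2, -0.5, 0.4]
grip_width: 0.0854
```

```bash
python3 -c "
from h import *
to(.6503,.0846,.085,91.5)
c=bot.camera('scene');cv2.imwrite('pics/s4.png',c['frame'])
P,_,_=pts(c)
Q=P[(P[:,0]>.40)&(P[:,0]<.51)&(abs(P[:,1]-.15)<.037)&(P[:,2]>.063)&(P[:,2]<.08)]
print(np.round(np.median(Q,0),4),cv2.minAreaRect((Q[:,:2]*1000).astype(np.float32)))
"
```

```text
t 11.75 pos [0.4536 0.1498 0.175 ] shift [-70.4 194.5  90.8] turn [ 0.005 -0.001 -0.   ] w 0.0854 F [ 0.2 -0.5  0.4]
[0.4566 0.1418 0.0725] ((452.6007385253906, 149.16860961914062), (35.77043151855469, 45.51085662841797), 89.1249771118164)
```

View pics/s4.png

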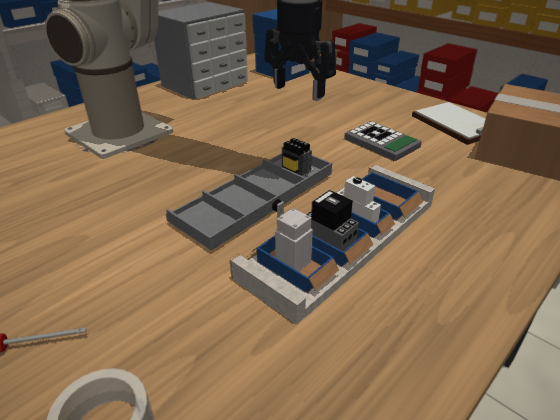

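The transformer stands in bay 1 at (0.4526, 0.1492), against a target of (0.4534, 0.1495). The timer is next.

Call:
play_rows(plan=[-5,14,0,0,0,0,-11,30,0,0,0,0,-13,36,0,0,0,0,-13,36,0,0,0,0,-13,36,0,0,0,0,-10,28,0,0,0,0,-5.4,14.5,0,0,0,0,0,0,12,0,0,0,0,0,20,0,0,0,0,0,25,0,0,0,0,0,20,0,0,0,0,0,10,0,0,0,0,0,0,0,0,0,0,0,0,0,0,0])

```text
clock: 13.55
eef_pos: [0.6489, 0.0841, 0.0866]
tool_rot: [0.698, 0.716, 0.001, 0.0]
ft_force: [0.1, -0.5, 1.0]
grip_width: 0.0853
```

```bash
python3 -c "
from h import *
to(.6503,.0846,.079,91.5)"
```

```text
t 13.55 pos [0.6489 0.0841 0.0866] shift [0.4 1.4 7.6] turn [ 0.001 -0.    -0.   ] w 0.0853 F [ 0.1 -0.5  1. ]
```

Call:
play_rows(plan=[0.4,1.4,4,0,0,0,0,0,3,0,0,0,0,0,0,0,0,0])

```text
clock: 13.92
eef_pos: [0.6497, 0.0844, 0.0786]
tool_rot: [0.698, 0.716, -0.0, -0.0]
ft_force: [-0.3, -1.3, -1.3]
grip_width: 0.0855
```

Call:
play_rows(plan=[0,0,0,0,0,0,0,0,0,0,0,0,0,0,0,0,0,0,0,0,0,0,0,0,0,0,0,0,0,0,0,0,0,0,0,0,0,0,0,0,0,0,0,0,0,0,0,0], hand=0)

```text
clock: 14.92
eef_pos: [0.6503, 0.0845, 0.0793]
tool_rot: [0.698, 0.716, 0.0, 0.0]
ft_force: [1.1, 0.8, 5.1]
grip_width: 0.0441
```

```bash
python3 -c "
from h import *
to(.4555,.0695,.07,91.5)"
```

```text
t 14.93 pos [0.6503 0.0845 0.0793] shift [  -9.9 -195.1    9.1] turn [ 0.001 -0.    -0.   ] w 0.0441 F [1.1 0.8 5.1]
```

Call:
play_rows(plan=[0,0,-6,0,0,0,0,0,-14,0,0,0,0,0,-20,0,0,0,0,0,-15,0,0,0,-1,-12,-5,0,0,0,-1,-25,0,0,0,0,-2,-32,0,0,0,0,-2,-32,0,0,0,0,-2,-31,0,0,0,0,-2,-30,0,0,0,0,0,-22,0,0,0,0,0,-11,0,0,0,0,0,0,0,0,0,0,0,0,0,0,0,0])

```text
clock: 16.68
eef_pos: [0.4561, 0.0695, 0.139]
tool_rot: [0.698, 0.716, 0.0, 0.0]
ft_force: [-0.3, 0.6, -1.8]
grip_width: 0.0442
```

```bash
python3 -c "
from h import *
to(.4555,.0695,.07,91.5)
c=bot.camera('scene');cv2.imwrite('pics/s5.png',c['frame'])"
```

```text
t 16.68 pos [0.4561 0.0695 0.139 ] shift [ 0.  -0.7 69. ] turn [ 0.001 -0.    -0.   ] w 0.0442 F [-0.3  0.6 -1.8]
```

View pics/s5.png

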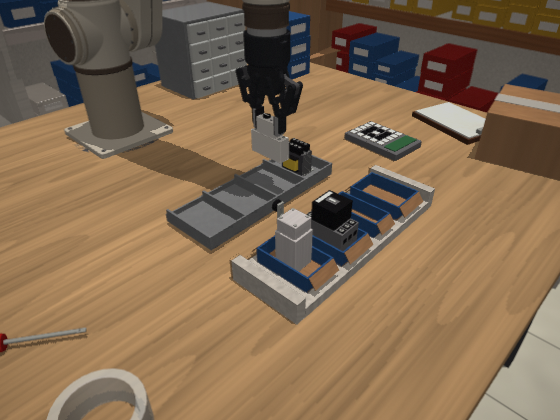

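The timer hangs level over bay 2 (px ~270,140). Lowering it.

Call:
play_rows(plan=[0,-0.7,10,0,0,0,0,0,18,0,0,0,0,0,17,0,0,0,0,0,11,0,0,0,0,0,5,0,0,0,0,0,3,0,0,0,0,0,2,0,0,0,0,0,1,0,0,0,0,0,1,0,0,0,0,0,0,0,0,0])

```text
clock: 17.98
eef_pos: [0.4546, 0.0694, 0.0709]
tool_rot: [0.698, 0.716, 0.0, 0.0]
ft_force: [0.0, -0.3, -1.9]
grip_width: 0.0441
```

Call:
play_rows(plan=[0,0,1,0,0,0,0,0,0,0,0,0])

```text
clock: 18.23
eef_pos: [0.4547, 0.0694, 0.0702]
tool_rot: [0.698, 0.716, 0.0, 0.0]
ft_force: [-1.0, 0.5, 2.9]
grip_width: 0.044
```

Contact. Release.

Call:
play_rows(plan=[0,0,0,0,0,0,0,0,0,0,0,0,0,0,0,0,0,0,0,0,0,0,0,0,0,0,0,0,0,0,0,0,-8,0,0,0,0,0,-20,0,0,0,0,0,-30,0,0,0,0,0,-32,0,0,0,0,0,-15,0,0,0,0,0,0,0,0,0], hand=100)

```text
clock: 19.6
eef_pos: [0.4557, 0.0695, 0.1766]
tool_rot: [0.698, 0.716, 0.002, 0.001]
ft_force: [-0.8, 0.1, -0.7]
grip_width: 0.0859
```

```bash
python3 -c "
from h import *
to(.6546,.0056,.081,91.5)
c=bot.camera('scene');cv2.imwrite('pics/s6.png',c['frame'])
P,_,_=pts(c)
Q=P[(P[:,0]>.40)&(P[:,0]<.51)&(abs(P[:,1]-.07)<.037)&(P[:,2]>.045)&(P[:,2]<.095)]
print(np.round(Q.max(0),4),cv2.minAreaRect((Q[:,:2]*1000).astype(np.float32)))
"
```

```text
t 19.6 pos [0.4557 0.0695 0.1766] shift [-69.2 196.8  96.3] turn [ 0.004 -0.001 -0.   ] w 0.0859 F [-0.8  0.1 -0.7]
[0.4946 0.0808 0.0913] ((455.0697326660156, 68.11817932128906), (78.81665802001953, 24.711320877075195), 0.5819840431213379)
```

View pics/s6.png

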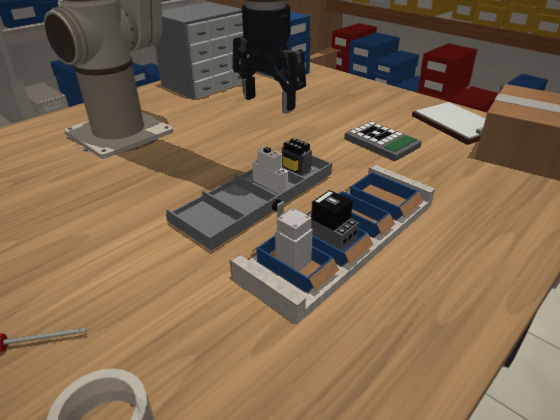

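The timer is upright in bay 2 at about (0.455, 0.069). The contactor is next.

Call:
play_rows(plan=[-5,14,0,0,0,0,-11,30,0,0,0,0,-13,37,0,0,0,0,-13,37,0,0,0,0,-13,37,0,0,0,0,-10,28,0,0,0,0,-4,14,0,0,0,0,0,0,12,0,0,0,0,0,20,0,0,0,0,0,25,0,0,0,0,0,20,0,0,0,0,0,10,0,0,0,0,0,0,0,0,0,0,0,0,0,0,0])

```text
clock: 21.4
eef_pos: [0.6537, 0.0055, 0.0886]
tool_rot: [0.698, 0.716, 0.0, 0.0]
ft_force: [1.4, -0.5, 0.3]
grip_width: 0.0852
```

```bash
python3 -c "
from h import *
to(.6546,.0056,.080,91.5)"
```

```text
t 21.4 pos [0.6537 0.0055 0.0886] shift [0.  0.9 8.6] turn [ 0.001  0.    -0.   ] w 0.0852 F [ 1.4 -0.5  0.3]
```

Call:
play_rows(plan=[0,0.9,4,0,0,0,0,0,3.5,0,0,0,0,0,0,0,0,0])

```text
clock: 21.78
eef_pos: [0.6539, 0.0055, 0.08]
tool_rot: [0.698, 0.716, -0.0, -0.0]
ft_force: [0.3, 0.1, 0.1]
grip_width: 0.0851
```

Call:
play_rows(plan=[0,0,0,0,0,0,0,0,0,0,0,0,0,0,0,0,0,0,0,0,0,0,0,0,0,0,0,0,0,0,0,0,0,0,0,0,0,0,0,0,0,0,0,0,0,0,0,0], hand=0)

```text
clock: 22.78
eef_pos: [0.6545, 0.0055, 0.0807]
tool_rot: [0.698, 0.716, 0.0, 0.0]
ft_force: [0.5, -0.3, 2.8]
grip_width: 0.0444
```

```bash
python3 -c "
from h import *
to(.4575,-.0105,.071,91.5)"
```

```text
t 22.77 pos [0.6545 0.0055 0.0807] shift [ -10.9 -197.3    9.5] turn [ 0.001  0.    -0.   ] w 0.0444 F [ 0.5 -0.3  2.8]
```

Call:
play_rows(plan=[0,0,-6,0,0,0,0,0,-14,0,0,0,0,0,-20,0,0,0,0,0,-15,0,0,0,-1,-12,-5,0,0,0,-1,-25,0,0,0,0,-2,-32,0,0,0,0,-2,-32,0,0,0,0,-2,-32,0,0,0,0,-2,-31,0,0,0,0,-1,-23,0,0,0,0,0,-11,0,0,0,0,0,0,0,0,0,0,0,0,0,0,0,0])

```text
clock: 24.52
eef_pos: [0.4575, -0.0106, 0.1405]
tool_rot: [0.698, 0.716, 0.001, 0.001]
ft_force: [0.4, 0.1, -2.4]
grip_width: 0.0445
```

```bash
python3 -c "
from h import *
to(.4575,-.0105,.0712,91.5)
c=bot.camera('scene');cv2.imwrite('pics/s7.png',c['frame'])"
```

```text
t 24.52 pos [ 0.4575 -0.0106  0.1405] shift [ 0.1 -0.1 69.3] turn [ 0.001  0.    -0.   ] w 0.0445 F [ 0.4  0.1 -2.4]
```

View pics/s7.png

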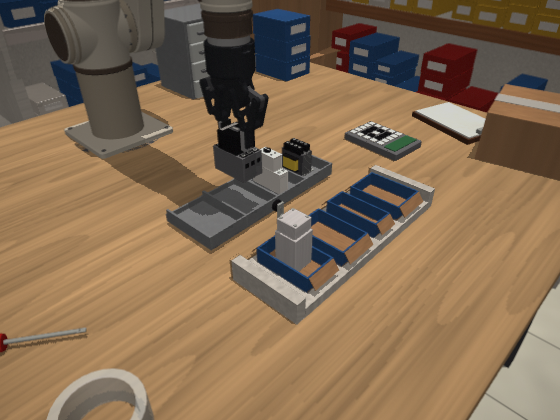

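The contactor hangs level over bay 3 (px ~238,150). Lowering.

Call:
play_rows(plan=[0,0,10,0,0,0,0,0,18,0,0,0,0,0,17,0,0,0,0,0,11,0,0,0,0,0,5,0,0,0,0,0,3,0,0,0,0,0,2,0,0,0,0,0,1,0,0,0,0,0,1,0,0,0,0,0,0,0,0,0])

```text
clock: 25.82
eef_pos: [0.4565, -0.0106, 0.0724]
tool_rot: [0.698, 0.716, 0.0, 0.0]
ft_force: [0.2, -0.7, -1.8]
grip_width: 0.0444
```

Call:
play_rows(plan=[0,0,1,0,0,0,0,0,0,0,0,0])

```text
clock: 26.08
eef_pos: [0.4567, -0.0106, 0.0716]
tool_rot: [0.698, 0.716, 0.0, 0.0]
ft_force: [0.5, 0.3, -0.7]
grip_width: 0.0443
```

Call:
play_rows(plan=[0,0,0.8,0,0,0,0,0,0,0,0,0])

```text
clock: 26.32
eef_pos: [0.4567, -0.0106, 0.0716]
tool_rot: [0.698, 0.716, 0.0, 0.0]
ft_force: [-1.2, -0.1, 7.6]
grip_width: 0.0441
```

Call:
play_rows(plan=[0,0,-0.3,0,0,0,0,0,0,0,0,0,0,0,0,0,0,0,0,0,0,0,0,0,0,0,0,0,0,0,0,0,-8,0,0,0,0,0,-20,0,0,0,0,0,-30,0,0,0,0,0,-35,0,0,0,0,0,-15,0,0,0,0,0,0,0,0,0], hand=100)

```text
clock: 27.7
eef_pos: [0.4576, -0.0107, 0.1805]
tool_rot: [0.698, 0.716, 0.001, 0.001]
ft_force: [-0.6, 0.5, -0.4]
grip_width: 0.0851
```

Call:
play_rows(plan=[0,0,0,0,0,0.174,0,0,0,0,0,0.175,0,0,0,0,0,0.174,0,0,0,0,0,0.175,0,0,0,0,0,0.174,0,0,0,0,0,0.175,0,0,0,0,0,0.174,0,0,0,0,0,0.175,0,0,0,0,0,0.174,0,0,0,0,0,0,0,0,0,0,0,0], hand=72)

```text
clock: 29.08
eef_pos: [0.4561, -0.0106, 0.1783]
tool_rot: [1.0, 0.015, -0.001, -0.0]
ft_force: [-0.8, -0.0, -0.0]
grip_width: 0.0615
```

```bash
python3 -c "
from h import *
to(.6466,-.0716,.078,1.8)
c=bot.camera('scene');cv2.imwrite('pics/s8.png',c['frame'])
P,_,_=pts(c)
Q=P[(P[:,0]>.40)&(P[:,0]<.51)&(abs(P[:,1]+.01)<.037)&(P[:,2]>.085)&(P[:,2]<.1)]
print(np.round(Q.max(0),4),cv2.minAreaRect((Q[:,:2]*1000).astype(np.float32)))
Q=P[(abs(P[:,0]-.4567)<.08)&(abs(P[:,1]+.0105)<.08)&(P[:,2]>.13)]
print(np.round(Q.min(0),4))
Q=P[(P[:,0]>.60)&(P[:,0]<.7)&(abs(P[:,1]+.072)<.037)&(P[:,2]>.06)&(P[:,2]<.08)];print(np.round(Q.max(0),4),np.round(Q.min(0),4),cv2.minAreaRect((Q[:,:2]*1000).astype(np.float32)))
"
```

```text
t 29.07 pos [ 0.4561 -0.0106  0.1783] shift [188.8  66.5 100.1] turn [-0.     0.001 -0.002] w 0.0615 F [-0.8 -0.  -0. ]
[0.4806 0.0131 0.0946] ((456.9429626464844, -10.42491340637207), (46.80569076538086, 47.25553894042969), 0.7186638712882996)
[ 0.4233 -0.08    0.1727]
[ 0.6676 -0.0514  0.08  ] [ 0.6273 -0.093   0.06  ] ((656.3021850585938, -80.94414520263672), (54.356964111328125, 28.6722469329834), 46.64872741699219)
```

View pics/s8.png

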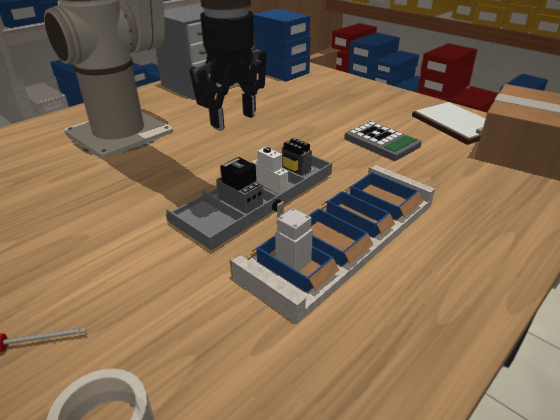

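The contactor is in bay 3 at (0.457, -0.010). The limit switch body spans x 0.627–0.668 and y -0.093 to -0.051, so its centre is at (0.647, -0.072). The jaws are turned and set to 61 mm.

Call:
play_rows(plan=[14,5,0,0,0,0,28,10,0,0,0,0,36,12,0,0,0,0,36,13,0,0,0,0,35,12,0,0,0,0,26,10,0,0,0,0,14,5,0,0,0,0,0,0,8,0,0,0,0,0,18,0,0,0,0,0,20,0,0,0,0,0,10,0,0,0,0,0,0,0,0,0,0,0,0,0,0,0])

```text
clock: 30.75
eef_pos: [0.6476, -0.0725, 0.1236]
tool_rot: [1.0, 0.013, 0.001, 0.0]
ft_force: [0.2, -0.3, 0.2]
grip_width: 0.0615
```

```bash
python3 -c "
from h import *
to(.647,-.072,.073,2)
c=bot.camera('scene');cv2.imwrite('pics/s9.png',c['frame'])"
```

```text
t 30.75 pos [ 0.6476 -0.0725  0.1236] shift [-0.7 -0.5 50.6] turn [ 0.    -0.001 -0.008] w 0.0615 F [ 0.2 -0.3  0.2]
```

View pics/s9.png

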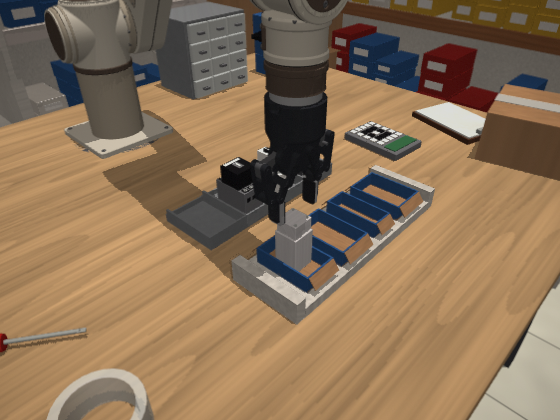

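The jaws straddle the head evenly, at px ~275 and ~310. Descending.

Call:
play_rows(plan=[-0.7,-0.5,10,0,0,-0.008,0,0,14,0,0,0,0,0,14,0,0,0,0,0,8,0,0,0,0,0,4,0,0,0,0,0,0,0,0,0,0,0,0,0,0,0])

```text
clock: 31.68
eef_pos: [0.6469, -0.0721, 0.0734]
tool_rot: [1.0, 0.017, 0.001, 0.0]
ft_force: [0.5, -0.7, 0.6]
grip_width: 0.0613
```

Call:
play_rows(plan=[0,0,0,0,0,0,0,0,0,0,0,0,0,0,0,0,0,0,0,0,0,0,0,0,0,0,0,0,0,0,0,0,0,0,0,0], hand=0)

```text
clock: 32.42
eef_pos: [0.6471, -0.0719, 0.0737]
tool_rot: [1.0, 0.018, 0.001, -0.0]
ft_force: [-0.7, 1.0, 4.4]
grip_width: 0.0387
```

```bash
python3 -c "
from h import *
to(.4595,-.0905,.064,2)"
```

```text
t 32.42 pos [ 0.6471 -0.0719  0.0737] shift [-188.2   12.     9.3] turn [-0.    -0.002  0.   ] w 0.0387 F [-0.7  1.   4.4]
```

Call:
play_rows(plan=[0,0,-6,0,0,0,0,0,-14,0,0,0,0,0,-20,0,0,0,0,0,-20,0,0,0,-12,1,-5,0,0,0,-24,2,0,0,0,0,-32,2,0,0,0,0,-32,2,0,0,0,0,-31,2,0,0,0,0,-26,2,0,0,0,0,-20,1,0,0,0,0,-11,0,0,0,0,0,0,0,0,0,0,0,0,0,0,0,0,0])

```text
clock: 34.17
eef_pos: [0.4598, -0.0906, 0.138]
tool_rot: [1.0, 0.017, 0.001, 0.0]
ft_force: [0.9, 0.3, -4.0]
grip_width: 0.0386
```

```bash
python3 -c "
from h import *
to(.4595,-.0905,.0642,2)
c=bot.camera('scene');cv2.imwrite('pics/s10.png',c['frame'])"
```

```text
t 34.17 pos [ 0.4598 -0.0906  0.138 ] shift [-0.4 -0.2 73.8] turn [ 0.    -0.001 -0.   ] w 0.0386 F [ 0.9  0.3 -4. ]
```

View pics/s10.png

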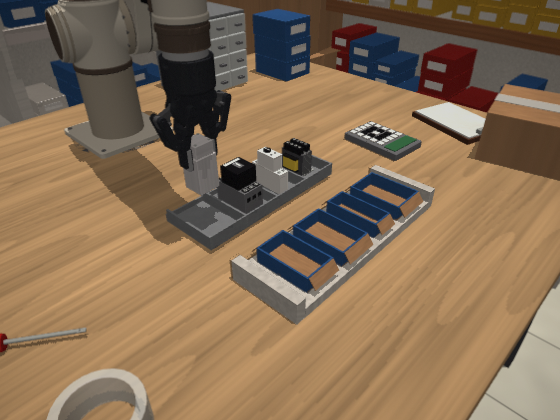

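The limit switch hangs upright over bay 4 (px ~202,165). Lowering.

Call:
play_rows(plan=[0,0,10,0,0,0,0,0,18,0,0,0,0,0,18,0,0,0,0,0,13,0,0,0,0,0,6,0,0,0,0,0,3,0,0,0,0,0,2,0,0,0,0,0,1,0,0,0,0,0,1,0,0,0,0,0,0,0,0,0])

```text
clock: 35.48
eef_pos: [0.4591, -0.0906, 0.0659]
tool_rot: [1.0, 0.017, 0.0, 0.0]
ft_force: [0.1, -0.1, -3.4]
grip_width: 0.039
```

Call:
play_rows(plan=[0,0,0.8,0,0,0,0,0,0,0,0,0])

```text
clock: 35.72
eef_pos: [0.459, -0.0906, 0.065]
tool_rot: [1.0, 0.017, 0.0, 0.0]
ft_force: [-0.1, 0.8, -3.9]
grip_width: 0.0388
```

Call:
play_rows(plan=[0,0,0.8,0,0,0,0,0,0.6,0,0,0,0,0,0,0,0,0])

```text
clock: 36.1
eef_pos: [0.4591, -0.0906, 0.0646]
tool_rot: [1.0, 0.017, 0.0, 0.0]
ft_force: [-3.3, 1.6, 5.8]
grip_width: 0.0391
```

Call:
play_rows(plan=[0,0,-0.3,0,0,0,0,0,0,0,0,0,0,0,0,0,0,0,0,0,0,0,0,0,0,0,0,0,0,0,0,0,-8,0,0,0,0,0,-20,0,0,0,0,0,-30,0,0,0,0,0,-35,0,0,0,0,0,-35,0,0,0,0,0,-15,0,0,0,0,-20,0,0,0,0,0,40,0,0,0,0,0,50,0,0,0,0,0,50,0,0,0,0,0,50,0,0,0,0,0,30,0,0,0,0,0,0,0,0,0,0], hand=72)

```text
clock: 38.35
eef_pos: [0.4657, -0.2925, 0.207]
tool_rot: [1.0, 0.016, 0.0, 0.0]
ft_force: [-0.3, -0.1, 0.4]
grip_width: 0.0622
```

```bash
python3 - <<'E'
from h import *
for n in ('top','scene'):
    c=bot.camera(n);cv2.imwrite(f'pics/e_{n}.png',c['frame'])
    P,_,_=pts(c)
    for nm,y,x0,h in [('tr',.1495,.4534,62),('ti',.0695,.4555,74),('co',-.0105,.4575,80),('ls',-.0905,.4595,86)]:
        Q=P[(abs(P[:,0]-x0)<.053)&(abs(P[:,1]-y)<.035)&(P[:,2]>.04)&(P[:,2]<.16)]
        top=Q[abs(Q[:,2]-(.012+h/1000))<.004]
        r=cv2.minAreaRect((top[:,:2]*1000).astype(np.float32))
        A=np.c_[top[:,:2]-top[:,:2].mean(0),np.ones(len(top))]; s=np.linalg.lstsq(A,top[:,2],rcond=None)[0]
        print(n,nm,np.round(r[0],1),np.round(r[1],1),round(r[2],1),'target',x0,y,'topz',round(np.median(top[:,2]),4),'tilt',np.round(s[:2],3))
to(0,0,0,0)
E
```

```text
top tr [452.9 148.6] [43.4 30.7] 2.6 target 0.4534 0.1495 topz 0.0742 tilt [0.003 0.007]
top ti [455.2  70. ] [22.9 42.9] 89.7 target 0.4555 0.0695 topz 0.0862 tilt [-0.008  0.018]
top co [457.2 -10.2] [44.9 45. ] 1.8 target 0.4575 -0.0105 topz 0.0922 tilt [-0.003 -0.001]
top ls [454.9 -90.3] [44.7 36. ] 2.5 target 0.4595 -0.0905 topz 0.0979 tilt [ 0.003 -0.004]
scene tr [452.3 148.3] [44.7 32.2] 4.4 target 0.4534 0.1495 topz 0.0738 tilt [-0.02   0.019]
scene ti [454.8  69. ] [47.4 25.4] 3.6 target 0.4555 0.0695 topz 0.0858 tilt [-0.038  0.051]
scene co [456.6 -10.9] [46.9 47. ] 89.2 target 0.4575 -0.0105 topz 0.0919 tilt [-0.022  0.021]
scene ls [450.5 -91.4] [54.  36.1] 2.0 target 0.4595 -0.0905 topz 0.0978 tilt [-0.026  0.016]
t 38.45 pos [ 0.4657 -0.2902  0.207 ] shift [-455.4 -305.8  207.3] turn [-0.001  0.     0.034] w 0.0616 F [0.1 0.2 1.1]
```

View pics/e_top.png

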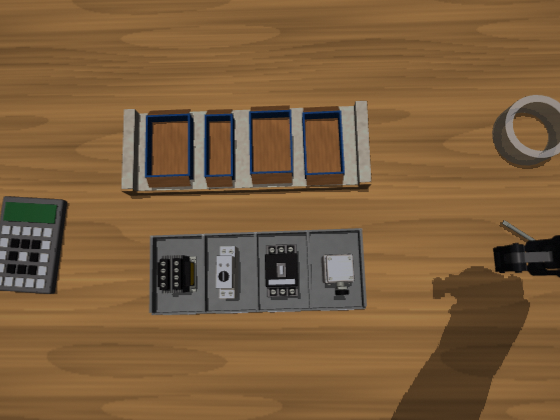

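View pics/e_scene.png

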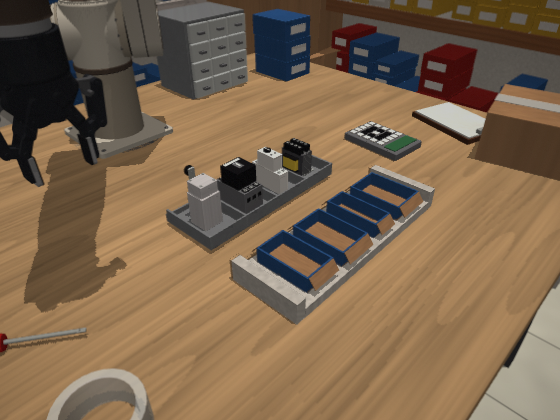

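All four devices stand in their bays, at top-view cols ~177, 226, 281 and 339 and rows ~270. They are square, upright and in carton order. The gripper is well clear, so I hand in.

```bash
python3 -c "
from workcell import bot
print(bot.job_done())"
```

```text
the job is handed in; nothing more can be done
None
```

All four devices are in the rack in the same left-to-right order as their cartons: transformer, timer, contactor, limit switch. The job was handed in at about 38 s of the 96 s allowed; no verdict was reported.

- **Position:** in both cameras the transformer, timer and contactor measured within about 2 mm of the middle of their bays. The limit switch measured within 1 mm along the rack. Its x reading includes the lever, so I take it from the release pose: TCP x 0.459 against a target of 0.4595.
- **Height and squareness:** the tops I could compare (transformer, contactor, limit switch) match standing on the bay floor to about 1 mm. All four are square to the rack within about 2–3°.
- **Upright:** the top camera shows tilts of no more than 0.02 rad. The scene camera gave up to about 0.05 rad on the timer, probably depth noise on its small top, but I did not confirm that. All are under the 0.1 rad limit.
- **Handling:** each device was lowered in steps of 2 mm or less until it touched, then released. The gripper was clear of everything at the end.

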